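# Set the length stop of a golf-shaft cut-off jig

### The job

On the cut-off jig, press down the pad in the middle of the sliding length stop to free its brake and, keeping the pad pressed, push the slider along the rail until it rests against the marked stop (the stop block with a flat diamond-shaped plate sticking out over the scale), then let the pad come up and leave the slider there. Use the fingertips only: do not pinch the slider by its two ends or force it along with its brake on, and leave the loose things around the jig where they are.

Things in the scene. Friction and masses are not known exactly. Their poses are not given: they have to be found in the camera images.
- jig: the cut-off jig, fixed to the table: a red base plate 130 mm (x) by 620 mm (y, from -220 to +400 mm), 12 mm thick, with a level aluminium rail 30 mm wide and 400 mm long along its y axis, centred on the origin, rail top 34 mm above the table. A small motor with a cutting disc stands at the plate's +y end (y from 210 to 360 mm, up to 115 mm above the table). Origin on the table under the middle of the rail, z up.
- carriage_center (a point): centre of the sliding length stop (slider): a dark steel saddle on the rail, 80 mm long along the rail and 62 mm across. It has a raised end block at each end, and between them a well 44 mm long, open to both sides, with the pad in it. This point is on the saddle's deck, 46 mm above the table; the end blocks rise 29 mm higher, to 75 mm. The slider cannot leave the rail.
- carriage_end_a (a point): the slider's end block towards the jig's -y: 18 mm along the rail, 62 mm across, 29 mm high; this point is the middle of its top, 75 mm above the table, 31 mm from the slider's centre
- carriage_end_b (a point): the slider's end block towards the jig's +y: the same size; this point is the middle of its top, 75 mm above the table, 31 mm from the slider's centre
- pad_top (a point): middle of the top of the release pad, 41 mm along the rail by 40 mm across, dark rubber with ribs, 56 mm above the table when up and 19 mm below the tops of the end blocks. Pressed down with about 12 N it starts to move and frees the brake; 6 mm down (about 16 N) it meets its limit. The brake is free from about 1.5 mm down; it grips again when the pad comes up.
- pad (a joint): depth of the pad in m: 0 up (brake on), 0.006 fully down. The brake holds the slider with about 20 N; with the pad down the slider moves with 2 to 3 N.
- carriage (a joint): position of the slider along the rail in m, 0 with its centre at the middle of the rail, growing towards the jig's +y
- marked_stop: fixed steel block over the rail, on either side of the slider: 24 mm along the rail, 56 mm across, top 66 mm above the table. A flat diamond plate, 51 mm corner to corner, on its top sticks out to the jig's -x over the scale (centre 65 mm from the rail's middle, top 71 mm above the table). Origin: middle of its underside, 12 mm above the table. With the slider against it their centres are 52 mm apart
- plain_stop: the other stop: the same steel block on the other side of the slider, carrying a round thumbscrew 26 mm across (top 84 mm above the table) in place of the plate; origin as for the marked stop
- glue: bystander beside the jig, loose: small yellow glue bottle standing, 40 mm across, 95 mm tall. Origin at its underside.
- tape: bystander beside the jig, loose: roll of masking tape lying flat, 100 mm across, 24 mm high. Origin at its underside.
- iron_head: bystander beside the jig, loose: golf iron head lying flat, about 125 by 35 mm, 16 mm high. Origin at its underside.
- screwdriver: bystander beside the jig, loose: screwdriver lying flat, about 30 mm high at its handle. Origin at its underside.
- ferrule_cup: bystander beside the jig, loose: black plastic cup standing open end up, 64 mm across, 50 mm tall. Origin at its underside.
- vise_block: bystander beside the jig, loose: wooden shaft-clamping block, 30 by 60 mm, 35 mm high. Origin at its underside.
- brush: bystander beside the jig, loose: brush lying flat, about 30 mm high. Origin at its underside.

How it is judged (in metres and radians):
On the way, in this order (a step that is already met when the one before it is completed fails the run):
1. the pad is pressed down, freeing the brake (value of joint pad above 0.0015 m), for 0.1 s.
2. with the pad still pressed the slider reaches the marked stop (value of joint pad above 0.001 m and horizontal distance between carriage_center and marked_stop below 0.0555 m), for 0.05 s.
At the end, for the whole second after the job is handed in: the slider rests against the marked stop (gap under 3.5 mm), at rest, with its pad up (within 1 mm) and the brake gripping again (horizontal distance between carriage_center and marked_stop below 0.0555 m and value of joint pad below 0.001 m and not (velocity of joint carriage above 0.005 m/s or velocity of joint carriage below -0.005 m/s)); the robot touches nothing.
It fails at once if the slider is forced along with its brake on (faster than 12 mm/s with the pad less than 0.5 mm down) (value of joint pad below 0.0005 m and (velocity of joint carriage above 0.012 m/s or velocity of joint carriage below -0.012 m/s)).
It fails at once if the slider is pinched by its two ends (over 3 N on both end blocks at once) (contact force between the fingers and carriage_c3 above 3 N and contact force between the fingers and carriage_c4 above 3 N).
It fails at once if a loose bystander is moved more than 20 mm or lifted (distance of any of glue, tape, iron_head, screwdriver, ferrule_cup, vise_block, brush from where it was at the start of the episode above 0.02 m).
It also fails if it takes over 38 s, if anything falls off the work surface, if the arm or the gripper's body presses on something with over 40 N, if the wrist force passes 120 N, or if a joint passes its speed limit or range.

### The arm

A 7-joint arm with a two-finger parallel gripper is mounted at the origin on the work surface. World frame = base frame: x ahead of the robot, y to its left, z up, the work surface at z = 0. Lengths are in m, angles in degrees, forces in N, time in s.
With the tool pointing down it reaches from about 0.4 to 0.9 m from the base axis. Payload 5.5 kg.
Tool frame: the origin (TCP) lies at the very end of the fingers, on their centre line; the grasp point (between the pads) lies 19 mm behind it (env.grip_depth is the z of the grasp point in the tool frame, in m); z points along the fingers, y is the line along which they close (so a half turn about z gives the same grasp; the last joint's range is limited). The gripper opens to 85 mm and grips with 20 to 120 N. Pads are 22 mm wide; open, the fingers measure 114 mm over their backs; the gripper's body (76 mm by 85 mm) begins 54 mm behind the grasp point. The pads swing forward as they close: fully open they stand 13 mm farther back than shut.
Start: joints at [-55.107, 28.699, -24.465, 88.831, 12.651, 65.22, -12.049], TCP at [0.22, 0.612, 0.231] pointing down, gripper open.
Joint ranges: [-164.97, 164.97], [-17.58, 116.51], [-87.97, 89.64], [11.32, 138.91], [-80.73, 260.73], [10.89, 115.49], [-147.41, 147.41]. Speed limits (degrees/s): [147.25, 147.25, 180, 180, 180, 180, 180].

### API

Orientations are given as [roll, pitch, yaw] about the fixed x, y, z axes, in that order (R = Rz(yaw) Ry(pitch) Rx(roll)).
In Python, from rig import env gives the robot as it stands.
- The arm moves only by the tool drive_tool, never from a script. Its argument "deltas" is one flat list of numbers, 7 for each row, row after row: the opening, from 0 (shut) to 1 (fully open), then the shift along the world's x, y, z in m, then the turn, a rotation vector about the world's x, y, z in degrees. In form: [hand, x, y, z, rx, ry, rz, hand, x, y, z, rx, ry, rz, ...]. A call has 1 to 10 rows; each row shifts and turns the commanded pose from where the row before left it; what a row does not reach is not made up. A row lasts 1/12 s, in which the tool goes at most 41.7 mm and 7.16 degrees, less where a joint would pass 70% of its speed; a pose out of reach is approached as far as the arm can. A call is refused whole if a number of a shift passes 0.0417 or a number of a turn 7.16, either way. A call with a gripper value outside its range is refused whole. The fingers move at their own pace and stop on an object; "newtons" is the grip in N (left out, the last holds). Time passes only in rows, so rows that do not move let the fingers close. It gives the time, the measured TCP pose, the force, the opening and the grip force at its end, in the units of the state.
- env.sense(): the state, without advancing time (a new reading comes with each control period).
- env.read_camera(name): name is "scene" or "side" or "wrist"; returns a dict with "img" (420x560x3 uint8, red, green, blue), "K" (3x3 intrinsics, pixels), "R" (3x3) and "t" (3): a world point X has camera coordinates R X + t. Camera axes: x right, y down, z forward; pixel columns grow to the right and rows downward; lengths in m; the calibration is good to about 2 mm. A picture is of the moment at which its call begins. There is no depth.
- env.close_job(): hands the job in; it is judged then, once.
The state is a dict: "t": time; "joints": joint angles; "joint_velocities": joint speeds; "tau": joint torques, N m; "tcp_pos": TCP position; "orientation": TCP orientation; "wrist_force": force on the tool from outside, world axes, zero at the start; "ft_torque": the same for the moment, N m; "gripper_width": opening from 0.0 (shut) to 1.0 (fully open); "grasp_force": force on a finger pad.
Only numpy, scipy, OpenCV 4.12 (cv2) and the standard library are available. Lean on these libraries where they do the work, as an engineer would, in place of code of your own. Each camera call takes 0.05 s, during which the arm holds its last target. There are 200 camera calls.

## Working session

There is one attempt and no reset: what is moved stays moved. The work goes in short steps, Python scripts to look and compute and a tool call to move; the robot and the scene stay as the last step left them, time stands still between calls to the robot, and variables do not carry over. Pictures are saved under pics/ and viewed, at most 10 in all, crops included, and the job is handed in when it is done.

Besides the shell and the picture viewer there is one more tool, called after "Emit:" by a JSON object that holds its "op" and its "data". drive_tool: Moves the arm, as the interface text tells. Its arguments: {"type":"object","properties":{"deltas":{"type":"array"},"newtons":{"type":"number"}},"required":["deltas"]}

```bash
mkdir -p pics
python3 - <<'E'
from rig import env
import cv2,pickle
d={}
for n in("scene","side"):
    c=env.read_camera(n); d[n]=c
    cv2.imwrite(f"pics/{n}0.png",c["img"][:,:,::-1])
pickle.dump(d,open("c0.pkl","wb"))
s=env.sense();print(s["t"],s["tcp_pos"],s["orientation"],s["wrist_force"],s["gripper_width"])
E
```

```text
0.1 [0.2201781  0.61092056 0.23039402] [-1.79901762e+02 -1.09038112e-03  1.60192712e+02] [-0.11065162  0.00411772 -0.9652769 ] 1.0056800760538036
```

View pics/scene0.png

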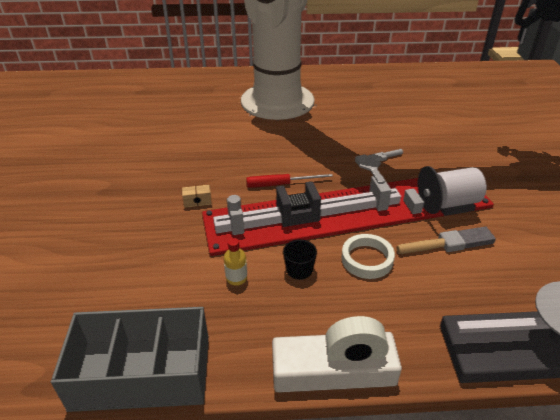

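View pics/side0.png

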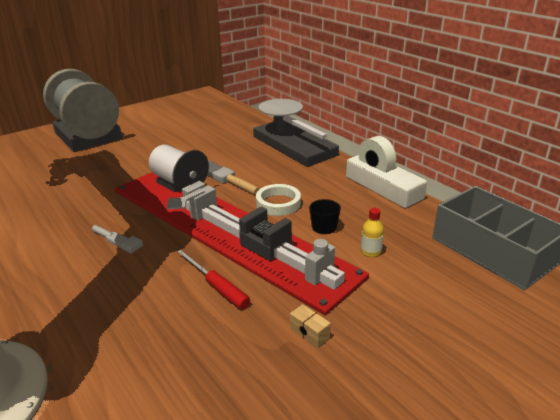

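The scene view shows the slider at about (299,205). The marked stop, with its diamond plate, is at (380,190) on the motor (+y) side, and the plain stop with its thumbscrew is at (235,212). The side view agrees: slider (265,235), marked stop (200,203), thumbscrew (320,255).

```bash
cat > h.py <<'E'
import numpy as np
def ray(c,uv,z):
    uv=np.atleast_2d(np.asarray(uv,float)); C=-c["R"].T@c["t"]
    d=(c["R"].T@np.linalg.solve(c["K"],np.c_[uv,np.ones(len(uv))].T)).T
    return C+d*((z-C[2])/d[:,2])[:,None]
def proj(c,X):
    p=c["K"]@(c["R"]@np.atleast_2d(X).T+c["t"][:,None]); return (p[:2]/p[2]).T
E
python3 - <<'E'
import pickle,cv2,numpy as np
from h import *
d=pickle.load(open("c0.pkl","rb"))
for n in d:
    c=d[n]; hsv=cv2.cvtColor(c["img"],cv2.COLOR_RGB2HSV)
    m=((hsv[...,0]<4)|(hsv[...,0]>175))&(hsv[...,1]>215)&(hsv[...,2]>90)
    m=cv2.morphologyEx(m.astype(np.uint8),cv2.MORPH_CLOSE,np.ones((3,3)))
    k,l,st,ce=cv2.connectedComponentsWithStats(m)
    for i in np.argsort(-st[1:,4])[:3]+1: print(n,st[i])
    i=1+np.argmax(st[1:,4]); v,u=np.nonzero(l==i)
    # close parts: take all comps>150px near
    P=ray(c,np.c_[u,v],0.012)[:,:2]
    r=cv2.minAreaRect((P*1000).astype(np.float32)); print(n,r,cv2.boxPoints(r).round())
c=d["scene"]; cv2.imwrite("pics/crop_s.png",cv2.resize(c["img"][155:255,200:420,::-1],None,fx=3.6,fy=3.6,interpolation=cv2.INTER_CUBIC))
c=d["side"]; cv2.imwrite("pics/crop_d.png",cv2.resize(c["img"][165:300,150:360,::-1],None,fx=3.6,fy=3.6,interpolation=cv2.INTER_CUBIC))
E
```

```text
scene [247 178  34   6  60]
scene [236 239   4   7  11]
scene [283 177   4   5  10]
scene ((406.71405029296875, -48.509925842285156), (14.764436721801758, 75.73357391357422), 6.073367118835449) [[395. -12.]
 [403. -87.]
 [418. -85.]
 [410. -10.]]
side [206 271  43  37 608]
side [370 209  10  11  85]
side [274 266   8   6  21]
side ((402.500732421875, -33.76778030395508), (27.724369049072266, 110.2770004272461), 5.265958786010742) [[384.  20.]
 [394. -90.]
 [421. -87.]
 [411.  22.]]
```

View pics/crop_s.png

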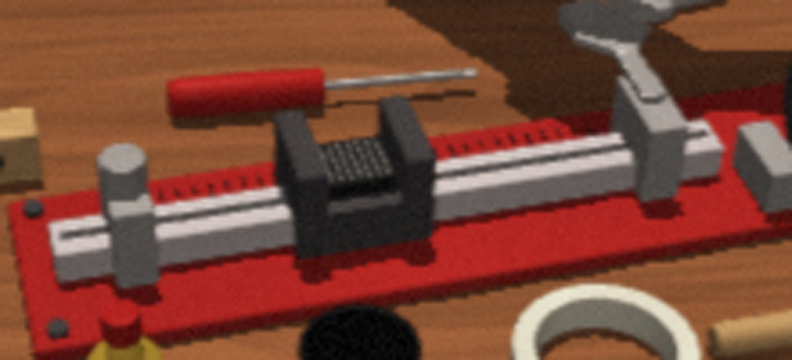

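View pics/crop_d.png

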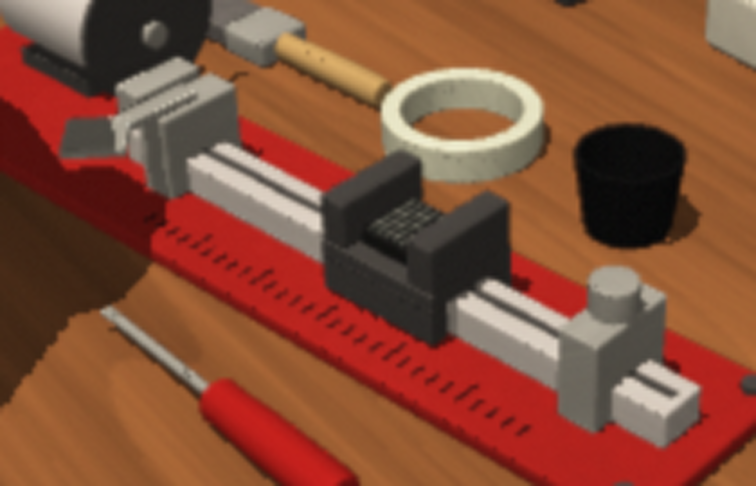

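The scene crop shows the end-block tops centred near crop (301,148) for a and (408,129) for b. The marked-stop top is near (648,107), and the rail groove runs from (60,235) to (706,132). In the side crop, block a's top is near (460,228), block b's near (373,183), and the groove ends near (668,377).

Run:
```python
import pickle,cv2,numpy as np
from h import *
np.set_printoptions(suppress=True,precision=4)
d=pickle.load(open("c0.pkl","rb"))
S=lambda q:np.array(q,float)/3.6+[200,155]
D=lambda q:np.array(q,float)/3.6+[150,165]
s,e=d["scene"],d["side"]
a=ray(s,S([[275,113],[304,112],[328,180],[297,185]]),.075);b=ray(s,S([[382,102],[408,97],[435,155],[407,162]]),.075)
print("scene a",a.mean(0),"b",b.mean(0),"mid",(a.mean(0)+b.mean(0))/2)
a2=ray(e,D([[410,255],[435,265],[508,200],[488,190]]),.075);b2=ray(e,D([[323,198],[348,212],[422,165],[400,152]]),.075)
print("side a",a2.mean(0),"b",b2.mean(0),"mid",(a2.mean(0)+b2.mean(0))/2)
g=ray(s,S([[60,235],[706,132]]),.034);print("groove",g,np.linalg.norm(g[1]-g[0]))
print("stop top scene",ray(s,S([[643,133],[684,127],[615,83]]),.066))
print("stop top side",ray(e,D([[160,132],[195,142],[240,90],[205,78]]),.066))
for c in(s,e):
    h=cv2.cvtColor(c["img"],cv2.COLOR_RGB2HSV); m=((h[...,0]<4)|(h[...,0]>174))&(h[...,1]>200)&(h[...,2]>50)
    m=cv2.morphologyEx(m.astype(np.uint8),cv2.MORPH_CLOSE,np.ones((9,9)))
    k,l,st,_=cv2.connectedComponentsWithStats(m); i=1+np.argmax(st[1:,4]); print(st[i]); v,u=np.nonzero(l==i)
    P=ray(c,np.c_[u,v],.012); r=cv2.minAreaRect((P[:,:2]*1000).astype(np.float32)); print(r)
```

```text
scene a [ 0.5408 -0.0103  0.075 ] b [0.5276 0.0509 0.075 ] mid [0.5342 0.0203 0.075 ]
side a [ 0.5299 -0.0174  0.075 ] b [0.5193 0.0445 0.075 ] mid [0.5246 0.0135 0.075 ]
groove [[ 0.5611 -0.1464  0.034 ]
 [ 0.4889  0.2361  0.034 ]] 0.38924120170542875
stop top scene [[0.5278 0.1862 0.066 ]
 [0.5236 0.2108 0.066 ]
 [0.4796 0.1791 0.066 ]]
stop top side [[0.4622 0.1716 0.066 ]
 [0.4722 0.1502 0.066 ]
 [0.5215 0.184  0.066 ]
 [0.5127 0.2088 0.066 ]]
[ 203  178  240   78 4388]
((525.8853759765625, 72.68589782714844), (136.86398315429688, 494.6612548828125), 10.769579887390137)
[ 115  173  254  142 6075]
((501.8435974121094, 128.8170623779297), (133.99267578125, 620.0916748046875), 10.906828880310059)
```

Emit:
{"op": "drive_tool", "data": {"deltas": [0, 0.015, -0.03, 0, 0, 0, -6, 0, 0.015, -0.03, 0, 0, 0, -6, 0, 0.015, -0.03, 0, 0, 0, -6, 0, 0.015, -0.03, 0, 0, 0, -6, 0, 0.015, -0.03, 0, 0, 0, -6, 0, 0.015, -0.03, 0, 0, 0, -6, 0, 0.015, -0.03, 0, 0, 0, -6, 0, 0.015, -0.03, 0, 0, 0, -6, 0, 0.015, -0.03, 0, 0, 0, -6, 0, 0.015, -0.03, 0, 0, 0, -5.4], "newtons": 40}}

```text
t: 0.93
tcp_pos: [0.3705, 0.3098, 0.2311]
orientation: [-180.0, 0.0, 100.5]
wrist_force: [1.1, 0.6, 0.5]
gripper_width: 0.001
grasp_force: 0.0
```

Emit:
{"op": "drive_tool", "data": {"deltas": [0, 0.015, -0.03, -0.004, 0, 0, 0, 0, 0.015, -0.03, -0.004, 0, 0, 0, 0, 0.015, -0.03, -0.004, 0, 0, 0, 0, 0.015, -0.03, -0.004, 0, 0, 0, 0, 0.015, -0.03, -0.004, 0, 0, 0, 0, 0.015, -0.03, -0.004, 0, 0, 0, 0, 0.015, -0.03, -0.004, 0, 0, 0, 0, 0.015, -0.03, -0.004, 0, 0, 0, 0, 0.015, -0.03, -0.004, 0, 0, 0, 0, 0.015, -0.024, 0, 0, 0, 0]}}

```text
t: 1.77
tcp_pos: [0.5198, 0.0147, 0.1943]
orientation: [-179.9, 0.0, 100.7]
wrist_force: [0.3, -0.0, -0.9]
gripper_width: -0.002
grasp_force: 0.0
```

Run:
```python
from rig import env
import cv2,pickle
c=env.read_camera("wrist"); pickle.dump(c,open("c1.pkl","wb"))
cv2.imwrite("pics/w1.png",c["img"][:,:,::-1])
s=env.sense();print(s["t"],s["tcp_pos"],s["orientation"],s["wrist_force"],s["gripper_width"],s["joints"])
```

```text
1.8167 [0.52308473 0.00898292 0.19493461] [179.94886735   0.24007393 100.35603451] [ 3.22293827 -4.42585105  1.29090674] -0.00042853923913391 [ -8.54769318  16.27783887   5.26372531 110.02288394  -1.54030658
  53.69471961   7.77254267]
```

View pics/w1.png

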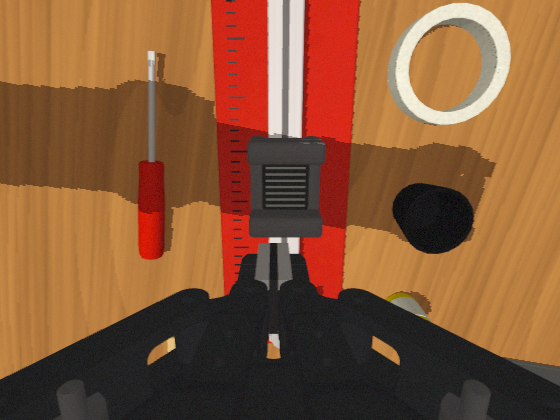

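The wrist view shows the slider squarely aligned. The pad centre is at (286,187), end b's top near (287,151), and end a's top near (286,222); the fingertips are at (273,260).

Run:
```python
import pickle,numpy as np
from h import *
np.set_printoptions(suppress=True,precision=4)
c=pickle.load(open("c1.pkl","rb"))
print(ray(c,[[286,187]],.056),ray(c,[[287,151],[286,222]],.075))
r=ray(c,[[286,20],[286,125]],.034);l=ray(c,[[222,120],[347,120]],.012);print(r,l,np.linalg.norm(l[1]-l[0]))
from rig import env
s=env.sense();print(s["tcp_pos"],s["orientation"],proj(c,s["tcp_pos"]))
```

```text
[[0.5306 0.0202 0.056 ]] [[ 0.5242  0.0529  0.075 ]
 [ 0.5349 -0.0047  0.075 ]]
[[0.505  0.1527 0.034 ]
 [0.5213 0.0706 0.034 ]] [[0.4619 0.063  0.012 ]
 [0.5781 0.0849 0.012 ]] 0.11819819063766396
[0.5231 0.009  0.1949] [179.9489   0.2401 100.356 ] [[276.0692 273.7571]]
```

Emit:
{"op": "drive_tool", "data": {"deltas": [0, 0.007, 0.011, -0.01, 0, 0, 0, 0, 0, 0, -0.025, 0, 0, 0, 0, 0, 0, -0.025, 0, 0, 0, 0, 0, 0, -0.025, 0, 0, 0, 0, 0, 0, -0.02, 0, 0, 0, 0, 0, 0, -0.01, 0, 0, 0, 0, 0, 0, -0.005, 0, 0, 0, 0, 0, 0, -0.005, 0, 0, 0, 0, 0, 0, 0, 0, 0, 0, 0, 0, 0, 0, 0, 0, 0]}}

```text
t: 2.65
tcp_pos: [0.528, 0.0286, 0.0711]
orientation: [179.9, 0.0, 100.8]
wrist_force: [-0.3, -0.1, 0.8]
gripper_width: 0.002
grasp_force: 0.0
```

Run:
```python
from rig import env
import cv2,pickle
c=env.read_camera("side"); pickle.dump(c,open("c2.pkl","wb"))
cv2.imwrite("pics/s2.png",cv2.resize(c["img"][165:300,150:360,::-1],None,fx=3.6,fy=3.6))
s=env.sense();print(s["t"],s["tcp_pos"],s["orientation"],s["wrist_force"])
```

```text
2.7 [0.52812017 0.02862974 0.07130394] [1.79899572e+02 5.12900328e-03 1.00788286e+02] [ 0.22220497  0.11357294 -0.13755169]
```

View pics/s2.png

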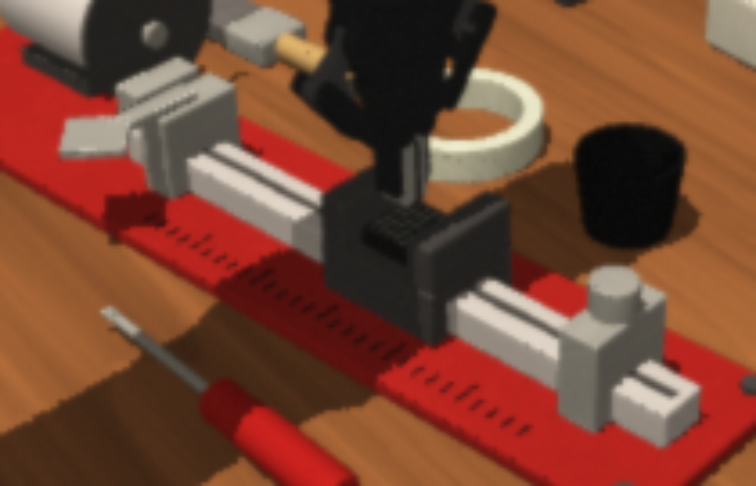

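The side crop shows the shut fingertips inside the well above the pad (tip near (400,200), pad near (405,235)), with no contact. I'll centre the tips and press.

Emit:
{"op": "drive_tool", "data": {"deltas": [0, 0.001, -0.005, 0, 0, 0, 0, 0, 0, 0, -0.005, 0, 0, 0, 0, 0, 0, -0.005, 0, 0, 0, 0, 0, 0, -0.003, 0, 0, 0, 0, 0, 0, -0.002, 0, 0, 0, 0, 0, 0, -0.001, 0, 0, 0, 0, 0, 0, -0.001, 0, 0, 0, 0, 0, 0, 0, 0, 0, 0]}}

```text
t: 3.37
tcp_pos: [0.5281, 0.0234, 0.054]
orientation: [-180.0, -0.0, 100.8]
wrist_force: [-4.1, -0.4, 12.0]
gripper_width: -0.003
grasp_force: 6.4
```

Emit:
{"op": "drive_tool", "data": {"deltas": [0, 0, 0, -0.001, 0, 0, 0, 0, 0, 0, -0.001, 0, 0, 0, 0, 0, 0, -0.001, 0, 0, 0, 0, 0, 0, -0.001, 0, 0, 0, 0, 0, 0, 0, 0, 0, 0, 0, 0, 0, 0, 0, 0, 0]}}

```text
t: 3.87
tcp_pos: [0.5281, 0.0234, 0.0504]
orientation: [-180.0, -0.0, 100.8]
wrist_force: [-4.0, -1.0, 14.8]
gripper_width: 0.001
grasp_force: 7.4
```

Emit:
{"op": "drive_tool", "data": {"deltas": [0, -0.0004, 0.002, 0, 0, 0, 0, 0, -0.0006, 0.003, 0, 0, 0, 0, 0, -0.0008, 0.004, 0, 0, 0, 0, 0, -0.0008, 0.004, 0, 0, 0, 0, 0, -0.0008, 0.004, 0, 0, 0, 0, 0, -0.0008, 0.004, 0, 0, 0, 0, 0, -0.0008, 0.004, 0, 0, 0, 0, 0, -0.0008, 0.004, 0, 0, 0, 0, 0, -0.0008, 0.004, 0, 0, 0, 0, 0, -0.0008, 0.004, 0, 0, 0, 0]}}

```text
t: 4.7
tcp_pos: [0.5211, 0.0599, 0.0505]
orientation: [180.0, 0.0, 100.8]
wrist_force: [-3.3, -2.7, 15.1]
gripper_width: -0.001
grasp_force: 7.4
```

Emit:
{"op": "drive_tool", "data": {"deltas": [0, -0.001, 0.005, 0, 0, 0, 0, 0, -0.001, 0.005, 0, 0, 0, 0, 0, -0.001, 0.005, 0, 0, 0, 0, 0, -0.001, 0.005, 0, 0, 0, 0, 0, -0.001, 0.005, 0, 0, 0, 0, 0, -0.001, 0.005, 0, 0, 0, 0, 0, -0.0008, 0.004, 0, 0, 0, 0, 0, -0.0008, 0.004, 0, 0, 0, 0, 0, -0.0008, 0.004, 0, 0, 0, 0, 0, -0.0006, 0.003, 0, 0, 0, 0]}}

```text
t: 5.53
tcp_pos: [0.5125, 0.1055, 0.0507]
orientation: [179.9, 0.0, 100.8]
wrist_force: [-2.4, -2.6, 14.9]
gripper_width: 0.001
grasp_force: 7.4
```

Emit:
{"op": "drive_tool", "data": {"deltas": [0, -0.0006, 0.003, 0, 0, 0, 0, 0, -0.0006, 0.003, 0, 0, 0, 0, 0, -0.0006, 0.003, 0, 0, 0, 0, 0, -0.0006, 0.003, 0, 0, 0, 0, 0, -0.0006, 0.003, 0, 0, 0, 0]}}

```text
t: 5.95
tcp_pos: [0.5097, 0.1203, 0.0507]
orientation: [179.9, 0.0, 100.8]
wrist_force: [-3.4, -2.6, 14.7]
gripper_width: -0.0
grasp_force: 7.3
```

Emit:
{"op": "drive_tool", "data": {"deltas": [0, -0.0006, 0.003, 0, 0, 0, 0, 0, -0.0006, 0.003, 0, 0, 0, 0, 0, -0.0006, 0.003, 0, 0, 0, 0, 0, -0.0006, 0.003, 0, 0, 0, 0, 0, -0.0004, 0.002, 0, 0, 0, 0]}}

```text
t: 6.37
tcp_pos: [0.507, 0.1347, 0.0507]
orientation: [179.9, 0.0, 100.8]
wrist_force: [-3.1, -1.6, 14.4]
gripper_width: -0.001
grasp_force: 7.3
```

Emit:
{"op": "drive_tool", "data": {"deltas": [0, -0.0004, 0.002, 0, 0, 0, 0, 0, -0.0004, 0.002, 0, 0, 0, 0, 0, -0.0004, 0.002, 0, 0, 0, 0]}}

```text
t: 6.62
tcp_pos: [0.5059, 0.1404, 0.0507]
orientation: [179.9, 0.0, 100.8]
wrist_force: [-2.6, -2.6, 14.6]
gripper_width: 0.003
grasp_force: 7.3
```

Emit:
{"op": "drive_tool", "data": {"deltas": [0, -0.0004, 0.002, 0, 0, 0, 0, 0, -0.0004, 0.002, 0, 0, 0, 0, 0, -0.0004, 0.002, 0, 0, 0, 0, 0, -0.0004, 0.002, 0, 0, 0, 0]}}

```text
t: 6.95
tcp_pos: [0.5043, 0.1485, 0.0508]
orientation: [179.9, 0.0, 100.8]
wrist_force: [-1.3, -2.3, 15.7]
gripper_width: -0.001
grasp_force: 7.3
```

Run:
```python
from rig import env
import cv2,pickle
c=env.read_camera("scene"); pickle.dump(c,open("c3.pkl","wb"))
cv2.imwrite("pics/s3.png",cv2.resize(c["img"][140:255,240:440,::-1],None,fx=4,fy=4))
s=env.sense();print(s["t"],s["tcp_pos"],s["wrist_force"])
```

```text
7.0 [0.50423907 0.14908499 0.05078854] [-2.49932408 -1.39523233 14.75285114]
```

View pics/s3.png

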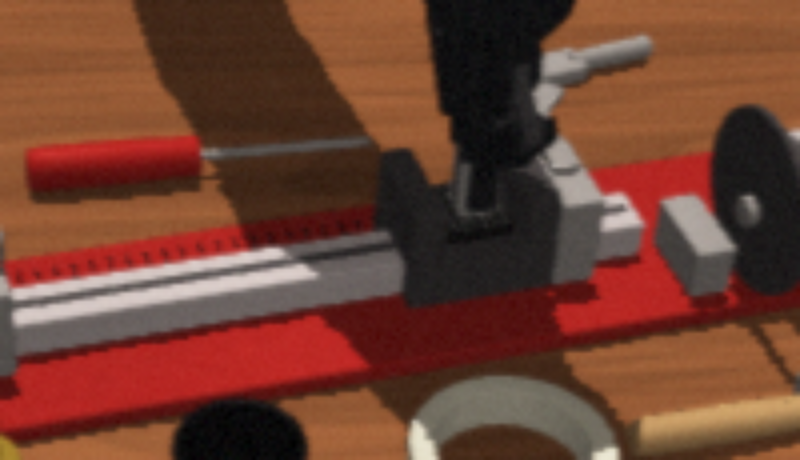

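The slider's +y face (crop x≈555) is almost at or touching the marked stop (left edge ≈557), and the fingertips are still on the pad. I'll push on gently until the force rises.

Emit:
{"op": "drive_tool", "data": {"deltas": [0, -0.0004, 0.002, 0, 0, 0, 0, 0, -0.0004, 0.002, 0, 0, 0, 0, 0, 0, 0, 0, 0, 0, 0]}}

```text
t: 7.25
tcp_pos: [0.504, 0.1505, 0.0507]
orientation: [179.9, 0.1, 100.7]
wrist_force: [-1.7, -6.7, 15.7]
gripper_width: -0.001
grasp_force: 7.3
```

Emit:
{"op": "drive_tool", "data": {"deltas": [0, -0.0004, 0.002, 0, 0, 0, 0, 0, -0.0004, 0.002, 0, 0, 0, 0, 0, 0, 0, 0, 0, 0, 0]}}

```text
t: 7.5
tcp_pos: [0.5039, 0.1533, 0.0508]
orientation: [179.9, 0.2, 100.6]
wrist_force: [0.3, -8.8, 15.1]
gripper_width: 0.004
grasp_force: 7.3
```

Emit:
{"op": "drive_tool", "data": {"deltas": [0, -0.0004, 0.002, 0, 0, 0, 0, 0, -0.0004, 0.002, 0, 0, 0, 0, 0, -0.0004, 0.002, 0, 0, 0, 0, 0, 0, 0, 0, 0, 0, 0]}}

```text
t: 7.83
tcp_pos: [0.5034, 0.1579, 0.0509]
orientation: [179.8, 0.3, 100.6]
wrist_force: [0.3, -11.8, 15.0]
gripper_width: 0.002
grasp_force: 9.1
```

The along-rail force rose to about 12 N with the pad still down, so the slider is against the stop. I'll lift straight up.

Emit:
{"op": "drive_tool", "data": {"deltas": [0, 0, 0, -0.0003, 0, 0, 0, 0, 0, 0, 0.001, 0, 0, 0, 0, 0, 0, 0.001, 0, 0, 0, 0, 0, 0, 0.001, 0, 0, 0, 0, 0, 0, 0.001, 0, 0, 0, 0, 0, 0, 0.001, 0, 0, 0, 0, 0, 0, 0.001, 0, 0, 0, 0, 0, 0, 0.001, 0, 0, 0, 0, 0, 0, 0.002, 0, 0, 0, 0, 0, 0, 0, 0, 0, 0]}}

```text
t: 8.67
tcp_pos: [0.5019, 0.1577, 0.0576]
orientation: [180.0, 0.3, 100.6]
wrist_force: [3.6, -9.7, -0.7]
gripper_width: 0.002
grasp_force: 5.3
```

Emit:
{"op": "drive_tool", "data": {"deltas": [0, 0, 0, 0.002, 0, 0, 0, 0, 0.0004, -0.002, 0.001, 0, 0, 0, 0, 0.0006, -0.003, 0, 0, 0, 0, 0, 0.0008, -0.004, 0, 0, 0, 0, 0, 0, 0, 0, 0, 0, 0]}}

```text
t: 9.08
tcp_pos: [0.5023, 0.1531, 0.0609]
orientation: [-180.0, -0.0, 100.8]
wrist_force: [0.3, 0.3, -0.2]
gripper_width: -0.003
grasp_force: 0.0
```

Emit:
{"op": "drive_tool", "data": {"deltas": [0, 0, 0, 0.005, 0, 0, 0, 0, 0, 0, 0.01, 0, 0, 0, 0, 0, 0, 0.03, 0, 0, 0, 0, 0, 0, 0.04, 0, 0, 0, 0, 0, 0, 0.04, 0, 0, 0, 0, 0, -0.01, -0.035, 0.01, 0, 0, 0, 0, -0.01, -0.035, 0, 0, 0, 0, 0, -0.01, -0.035, 0, 0, 0, 0, 0, 0, 0, 0, 0, 0, 0, 0, 0, 0, 0, 0, 0, 0]}}

```text
invalid input at $.deltas: expected a multiple of 7 numbers
```

Run:
```python
from rig import env
import cv2,numpy as np
a=env.read_camera("scene")["img"][140:255,270:440,::-1];b=env.read_camera("side")["img"][165:280,150:320,::-1]
cv2.imwrite("pics/f.png",np.hstack([cv2.resize(x,(400,271),interpolation=cv2.INTER_CUBIC) for x in(a,b)]))
s=env.sense();print(s["t"],s["tcp_pos"],s["wrist_force"])
```

```text
9.1833 [0.50221403 0.15385143 0.06100093] [-0.31538862 -0.34869129 -0.33428432]
```

View pics/f.png

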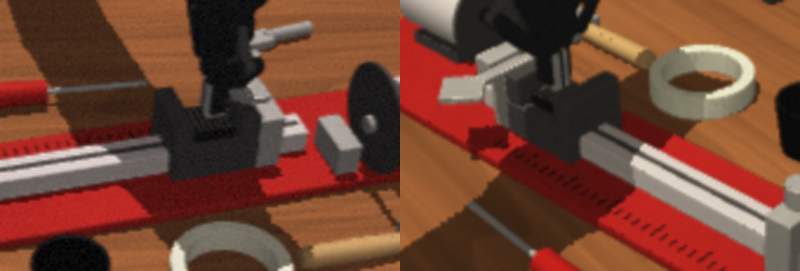

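The call was refused because of its count of numbers. Both views show the slider flush against the marked stop (left view x≈260), with the fingers clear above the pad. Lifting away now.

Emit:
{"op": "drive_tool", "data": {"deltas": [0, 0, 0, 0.005, 0, 0, 0, 0, 0, 0, 0.01, 0, 0, 0, 0, 0, 0, 0.03, 0, 0, 0, 0, 0, 0, 0.04, 0, 0, 0, 0, 0, 0, 0.04, 0, 0, 0, 0, 0, 0, 0, 0, 0, 0, 0, 0, 0, 0, 0, 0, 0, 0, 0, 0, 0, 0, 0]}}

```text
invalid input at $.deltas: expected a multiple of 7 numbers
```

Run:
```python
from rig import env
import cv2,numpy as np
b=env.read_camera("side")["img"][165:280,150:320,::-1]
cv2.imwrite("pics/g.png",cv2.resize(b,(680,460),interpolation=cv2.INTER_CUBIC))
s=env.sense();print(s["t"],s["tcp_pos"],s["wrist_force"])
```

```text
9.2333 [0.5022111  0.1540757  0.06105148] [-1.48376907  0.10765565 -0.69040471]
```

View pics/g.png

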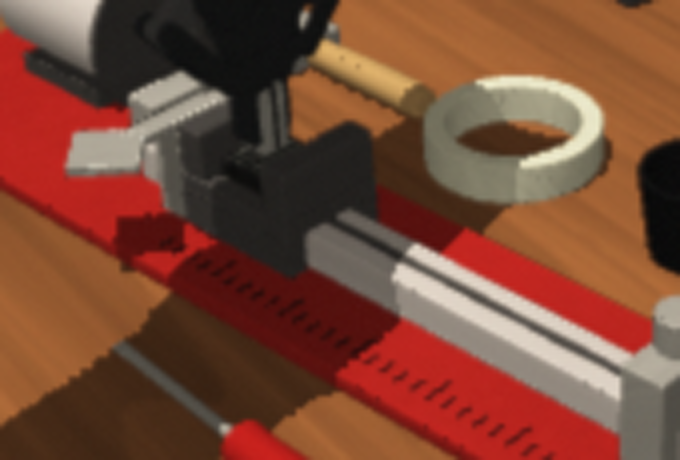

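The count was wrong again, so the arm hasn't moved. The view still shows the slider against the stop (contact near (185,180)). I'll send six clean rows.

Emit:
{"op": "drive_tool", "data": {"deltas": [0, 0, 0, 0.005, 0, 0, 0, 0, 0, 0, 0.01, 0, 0, 0, 0, 0, 0, 0.03, 0, 0, 0, 0, 0, 0, 0.04, 0, 0, 0, 0, 0, 0, 0.04, 0, 0, 0, 0, 0, 0, 0, 0, 0, 0]}}

```text
t: 9.73
tcp_pos: [0.5074, 0.1555, 0.1949]
orientation: [179.2, -0.1, 100.8]
wrist_force: [1.3, 0.6, 0.4]
gripper_width: -0.002
grasp_force: 0.0
```

Emit:
{"op": "drive_tool", "data": {"deltas": [0, 0, -0.03, 0.01, 0, 0, 0, 0, 0, -0.04, 0, 0, 0, 0, 0, 0, -0.04, 0, 0, 0, 0, 0, 0, -0.03, 0, 0, 0, 0, 0, 0, 0, 0, 0, 0, 0, 0, 0, 0, 0, 0, 0, 0]}}

```text
t: 10.23
tcp_pos: [0.5025, 0.0115, 0.1971]
orientation: [179.9, 0.0, 100.5]
wrist_force: [-0.9, 1.0, 0.2]
gripper_width: -0.002
grasp_force: 0.0
```

Run:
```python
from rig import env
import cv2,numpy as np
a=env.read_camera("scene")["img"][140:255,270:440,::-1];b=env.read_camera("side")["img"][165:280,150:320,::-1]
cv2.imwrite("pics/k.png",np.hstack([cv2.resize(x,(400,271),interpolation=cv2.INTER_CUBIC) for x in(a,b)]))
s=env.sense();print(s["t"],s["tcp_pos"],s["wrist_force"])
```

```text
10.3333 [0.50249489 0.01462536 0.19669536] [-0.36026129  0.00183208  0.32002531]
```

View pics/k.png

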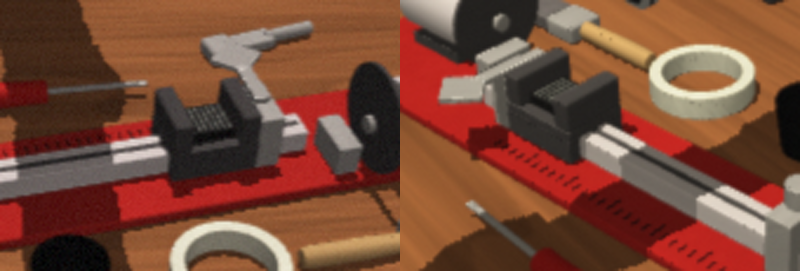

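The slider is flush against the marked stop (left view x≈260) with its pad up, and the arm is clear. Handing in.

```bash
python3 -c "
from rig import env
print(env.close_job())"
```

```text
the job is handed in; nothing more can be done
None
```

I pressed the pad, pushed the slider to the marked stop, let the pad up and moved the arm clear; the job is handed in at about 10.3 s, with the last picture showing the slider flush against the stop (no verdict was returned).

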